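Hold a gas valve block on its manifold seals while it is screwed down

TASK

Slide the red transport shutter on the gas manifold left to its end stop so that the two O-ring ports are uncovered, then set the valve block between the guide rails, screw flange towards the ports, and push it squarely against the sprung seal plate. Keep pressing with a steady force of about 10 N (under 6 the seals leak, over 15 they distort, and never more than 22) as a third hand for a colleague who will drive the two screws: finish while still holding it there, do not let go. Leave the hex key, the septa jar and the ferrule tin where they are.

Things in the scene. Friction and masses are not known exactly. Their poses are not given: they have to be found in the camera images.
- manifold: Gas manifold fixed to the bench: grey upright block (x 0 to 26, y -48 to 92 mm, 60 mm high) behind an steel deck plate (x -105 to 26, y -50 to 50, 8 mm thick). Origin at bench level under the block's front face, midway between the rails; +x from the deck into the block (push direction), +y left (the shutter opens that way). Two brass fittings stick out 22 mm at the -y end.
- deck (a point): Point on the deck plate's top, midway between the guide rails, at (-54, 0, 8) mm in the manifold's frame (same axes). Two steel rails along x, 8 mm high above the deck, 69 mm apart inside, from manifold x=-2 to -80, then flaring out to x=-102. Set the valve block down here: there it is still 10 mm short of the resting seal plate.
- seal_plate: Sprung steel plate with two black O-ring ports, 36 mm wide, 26 high, in front of the grey block. Origin at the middle of its front face, at rest (-12, 0, 34) mm in the manifold's frame, same axes. Pushed to +x it yields: 3 N to start, then 1.5 N more per mm (6 N at 2 mm, 10.5 at 5, 15 at 8), hard stop at 10 mm.
- shutter (a joint): Red transport shutter, m along the manifold's +y: 0 closed over the ports, 0.060 fully open at the left end stop; stays where left (friction 2 N). A red plate 40 mm wide, 3 thick, hanging at manifold x -18 to -15 from a carriage on the grey block, lower edge 18 mm above the bench. Unless fully open it blocks the valve block's flange.
- shutter_grip (a point): Centre of the black grip on the shutter's carriage (20 mm along manifold x, 12 along y, 21 high), at (4, joint value, 75) mm in the manifold's frame; it spans heights 65 to 85 mm above the bench. The red carriage below it has its top at 65 mm.
- valve_block: Loose valve block, 0.28 to 0.46 kg, upright on the bench. Origin at the centre of its underside, +x towards its flange. Aluminium body 44 mm wide (y), x -32 to 24, 48 high; steel flange 64 mm wide, x 24 to 32, 48 high. Two dark screw heads on the flange's front (x 19 to 24, y +-27). On top a dark cap (x -16, 6 mm high) and two brass fittings (x 10, 13 mm high).
- valve_grip (a point): Good place to grip the valve block: the flat sides of its aluminium body, 44 mm apart along the block's y, clear of the screw heads; at (-12, 0, 31) mm in the block's frame, 44 mm behind the sealing face.
- valve_face (a point): Centre between the two port holes on the valve block's flat sealing face (the flange's outer side), at (32, 0, 26) mm in the block's frame; docked, it meets the seal plate's origin.
- hex_key: L-shaped steel hex key for the screws, 28 x 72 x 5 mm, lying on the bench, bystander; origin centre of its underside.
- septa_jar: White jar with a green cap, 39 mm across, 47 mm high, bystander; origin centre of its underside.
- ferrule_tin: Round white tin, 55 mm across, 18 mm high, bystander; origin centre of its underside.
Not all that is in view belongs to the job. There is more than one size of the valve_block; the one meant has the size given above.

How it is judged:
On the way, in this order (a step that is already met when the one before it is completed fails the run):
1. the shutter is fully open at its left end stop (value of joint shutter above 0.057 m), for 0.2 s.
2. the valve block is pressed squarely on the seal plate with 6 to 15 N for 1.5 s (contact force between valve_block and seal_plate between 6 and 15 N and distance between valve_face and seal_plate below 0.006 m), for 1.5 s.
At the end, for the whole second after the job is handed in: The shutter is open to within 3 mm of its end stop; the valve block, upright and square to the manifold within 0.06 rad, still held by the fingers, presses its sealing face on the seal plate with 6 to 15 N, the ports in line within 6 mm, and stands still (all of step 2 and value of joint shutter above 0.057 m and contact force between the fingers and valve_block above 3 N and angle between the x axis of valve_block and the x axis of manifold, either way round below 0.06 rad and x of valve_face in the frame of manifold above -0.014 m and angle between valve_block's own z axis and vertical below 0.06 rad and linear speed of valve_block below 0.01 m/s); the arm keeps its last pose, push and grip.
It fails at once if the seal plate is pressed with more than 22 N (contact force between valve_block and seal_plate above 22 N).
It fails at once if hex key, septa jar or ferrule tin moved by more than 25 mm or the jar tipped (distance of any of hex_key, septa_jar, ferrule_tin from where it was at the start of the episode above 0.025 m or angle between septa_jar's own z axis and vertical above 0.3 rad).
It also fails if it takes over 64 s, if anything falls off the work surface, if the arm or the gripper's body presses on something with over 40 N, if the wrist force passes 120 N, or if a joint passes its speed limit or range.

ROBOT

A 6-joint arm with a two-finger parallel gripper is mounted at the origin on a cart in front of the work surface, level with it; the furniture and walls round the work are solid. World frame = base frame: x ahead of the robot, y to its left, z up, the work surface at z = 0. Lengths are in m, angles in rad, forces in N, time in s.
With the tool pointing down it reaches from about 0.425 to 1.125 m from the base axis. Payload 14.9 kg.
Tool frame: the origin (TCP) lies at the very end of the fingers, on their centre line; the grasp point (between the pads) lies 19 mm behind it; z points along the fingers, y is the line along which they close (so a half turn about z gives the same grasp; the last joint's range is limited). The gripper opens to 91 mm and grips with 3 to 60 N. Pads are 32 mm wide; open, the fingers measure 118 mm over their backs; the gripper's body (76 mm by 178 mm) begins 60 mm behind the grasp point.
Start: joints at [-1.332, 0.379, 1.734, -0, 1.028, -0.033], TCP at [0.188, -0.674, 0.214] pointing down, gripper open.
Joint ranges: [-2.77, 2.77], [-0.74, 2.19], [0, 2.66], [-1.06, 4.2], [0.31, 2.87], [-3.08, 3.08]. Speed limits (rad/s): [1.89, 1.89, 2.39, 3.14, 3.14, 3.14].

INTERFACE

Orientations are given as a 3x3 rotation matrix whose columns are the frame's x, y, z axes.
In Python, from rig import readout, cams, ctrl gives the robot as it stands.
- The arm moves only by the shell command python3 -m handwheel 'ROWS' [FORCE]. ROWS is JSON, a list of rows, each an object of numbers: "tx", "ty", "tz": the shift along the tool's x, y, z in units of 0.4 m (1.0 is 0.4 m); "wx", "wy", "wz": the turn, a rotation vector about the tool's x, y, z in units of 360 degrees (1.0 is 360 degrees); "jaw": the closure, from 0 (fully open) to 1 (shut). A call has 1 to 5 rows; each row is the pose to reach, as a shift and turn from the pose commanded when the call began, along the tool's axes at that moment, turning the shorter way round; what a row does not reach only later rows make up. A row lasts 1/8 s, in which the tool goes at most 62.5 mm and 10.7 degrees, less where a joint would pass 70% of its speed; a pose out of reach is approached as far as the arm can. A call with a number of a shift or a turn outside -1 to 1 is refused whole. A call with a gripper value outside its range is refused whole. The fingers move at their own pace and stop on an object; FORCE is the grip in N (left out, the last holds). Time passes only in rows, so rows that repeat a pose let the fingers close. It gives the time, the measured TCP pose, the force, the opening and the grip force at its end, in the units of the state.
- readout.state(): the state, without advancing time (a new reading comes with each control period).
- cams.capture(name): name is "side" or "top"; returns a dict with "frame" (400x640x3 uint8, blue, green, red), "vfov" (degrees; the focal length in pixels is half the picture's height over the tangent of half this angle, whatever the lens; pixels are square), "cx", "cy" (the principal point, pixels), "position" and "orientation" of the camera in the world. Camera axes: x right, y down, z forward; pixel columns grow to the right and rows downward; lengths in m; the calibration is good to about 2 mm. A picture is of the moment at which its call begins. There is no depth.
- ctrl.sign_off(): hands the job in; it is judged then, once.
The state is a dict: "t": time; "qpos": joint angles; "qd": joint speeds; "effort": joint torques, N m; "position": TCP position; "tool_rot": TCP orientation; "contact_force": force on the tool from outside, world axes, zero at the start; "torque": the same for the moment, N m; "width": finger opening in m; "gripper_force": force on a finger pad.
Only numpy, scipy, OpenCV 4.12 (cv2) and the standard library are available. Lean on these libraries where they do the work, as an engineer would, in place of code of your own. Each camera call takes 0.05 s, during which the arm holds its last target. There are 200 camera calls.

## Working session

There is one attempt and no reset: what is moved stays moved. The work goes in short steps, Python scripts to look and compute and a shell command to move; the robot and the scene stay as the last step left them, time stands still between calls to the robot, and variables do not carry over. Pictures are saved under pics/ and viewed, at most 10 in all, crops included, and the job is handed in when it is done.

```bash
ls; mkdir -p pics; python3 - <<'E'
from rig import readout,cams
import cv2
for n in("side","top"):
    c=cams.capture(n);cv2.imwrite(f"pics/{n}0.png",c["frame"])
    print(n,c["vfov"],c["cx"],c["cy"],c["position"],c["orientation"],[k for k in c])
s=readout.state();print(s)
E
```

```text
pics
side 56.41571545516328 318.2356145837003 200.27258630767807 [0.43611283 0.71256231 0.754099  ] [[-0.99226608 -0.09270069  0.08255059]
 [-0.12244935  0.62197101 -0.7734069 ]
 [ 0.02035128 -0.7775337  -0.62851187]] ['frame', 'vfov', 'cx', 'cy', 'position', 'orientation']
top 42.068663964952094 323.6617722727281 201.35740673151767 [ 0.42928981 -0.1244089   1.30295931] [[ 0.031548   -0.99630269  0.07991047]
 [-0.99949389 -0.03112004  0.00659558]
 [-0.00408437 -0.0800781  -0.99678022]] ['frame', 'vfov', 'cx', 'cy', 'position', 'orientation']
{'t': 0.1, 'qpos': array([-1.33229232e+00,  3.79336667e-01,  1.73469507e+00,  4.33383712e-05,
        1.02851662e+00, -3.33169490e-02]), 'qd': array([-0.00128468,  0.00068806, -0.00200491, -0.00114021,  0.00095575,
       -0.00056466]), 'effort': array([ 3.73061839e-04, -7.65032744e+01, -4.35294127e+01,  6.51893509e-02,
        3.98100761e-02, -2.04546302e-05]), 'position': array([ 0.18785209, -0.67396825,  0.21338098]), 'tool_rot': array([[ 9.63289608e-01,  2.68464328e-01, -1.89713307e-04],
       [ 2.68464386e-01, -9.63289154e-01,  9.37415889e-04],
       [ 6.89139557e-05, -9.53934250e-04, -9.99999543e-01]]), 'contact_force': array([-0.88750521, -0.33025546, -0.09580055]), 'torque': array([ 0.02441067, -0.05504809, -0.02417265]), 'gripper_force': 0.0, 'width': 0.09139332186074862}
```

View pics/side0.png

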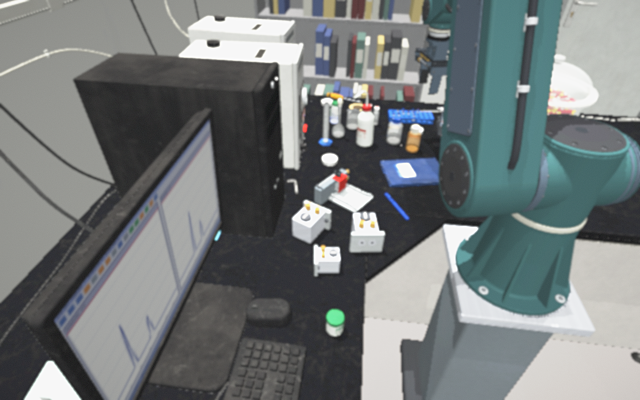

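View pics/top0.png

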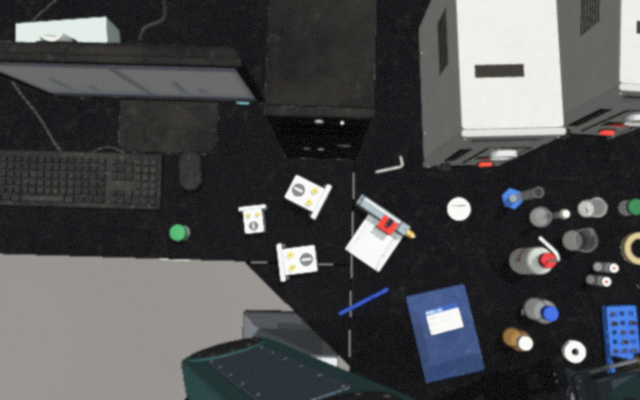

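The top view shows three candidate blocks: A (307,194), B (297,261) and C (253,219). The manifold is around (380,235) with its red shutter at (387,225), the jar at (179,233), the tin at (458,209) and the hex key at (392,166). I'll measure the blocks and check an enlarged crop.

```bash
cat > h.py <<'E'
import numpy as np,cv2
from rig import cams,readout
def ray(c,px):
    f=200/np.tan(np.radians(c["vfov"]/2))
    d=np.stack([(np.asarray(px,float)[...,0]-c["cx"])/f,(np.asarray(px,float)[...,1]-c["cy"])/f,np.ones(np.shape(px)[:-1])],-1)
    return np.asarray(c["position"]),d@np.asarray(c["orientation"]).T
def plane(c,px,z):
    p,d=ray(c,px); return p+d*((z-p[2])/d[...,2])[...,None]
def proj(c,P):
    f=200/np.tan(np.radians(c["vfov"]/2))
    q=(np.asarray(P)-c["position"])@np.asarray(c["orientation"])
    return q[...,:2]/q[...,2:]*f+[c["cx"],c["cy"]]
E
python3 - <<'E'
from h import *
c=cams.capture("top");f=c["frame"]
g=f.min(2)
m=((g>110)*255).astype(np.uint8)
m[:150]=0;m[290:]=0
for k in cv2.findContours(m,0,2)[0]:
    a=cv2.contourArea(k)
    if a<100: continue
    r=cv2.minAreaRect(k); b=cv2.boxPoints(r)
    if 230<r[0][0]<475: print(np.round(r[0],1),np.round(r[1],1),round(r[2],1),a); print(np.round(plane(c,b,.048)[:,:2]*1000))
t=cv2.resize(f[165:285,230:420],None,fx=4,fy=4,interpolation=cv2.INTER_CUBIC)
cv2.imwrite("pics/crop_top.png",t)
s=cams.capture("side")["frame"]
cv2.imwrite("pics/crop_side.png",cv2.resize(s[165:285,270:390],None,fx=5,fy=5,interpolation=cv2.INTER_CUBIC))
E
```

```text
[296.9 260.1] [38.4 39. ] 83.2 1067.5
[[ 425.   -3.]
 [ 439.  -96.]
 [ 348. -110.]
 [ 334.  -17.]]
[252.8 218.8] [28.  27.5] 83.7 565.0
[[511.  92.]
 [521.  26.]
 [454.  16.]
 [444.  81.]]
[458.5 208.5] [23. 23.] 90.0 426.5
[[ 550. -414.]
 [ 552. -470.]
 [ 496. -470.]
 [ 494. -415.]]
[374.3 235.8] [67.4 56. ] 33.7 2139.0
[[ 436. -136.]
 [ 551. -208.]
 [ 465. -345.]
 [ 351. -273.]]
[306.5 194. ] [38.5 38. ] 26.6 1045.5
[[ 524.  -12.]
 [ 608.  -51.]
 [ 569. -136.]
 [ 485.  -97.]]
```

View pics/crop_top.png

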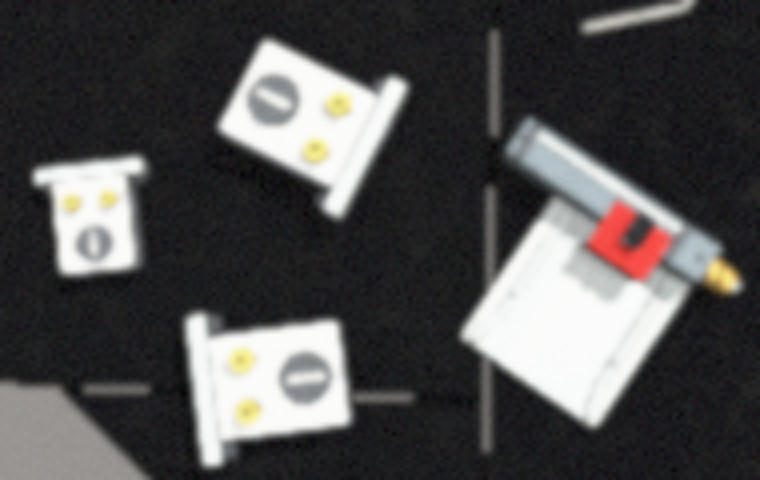

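View pics/crop_side.png

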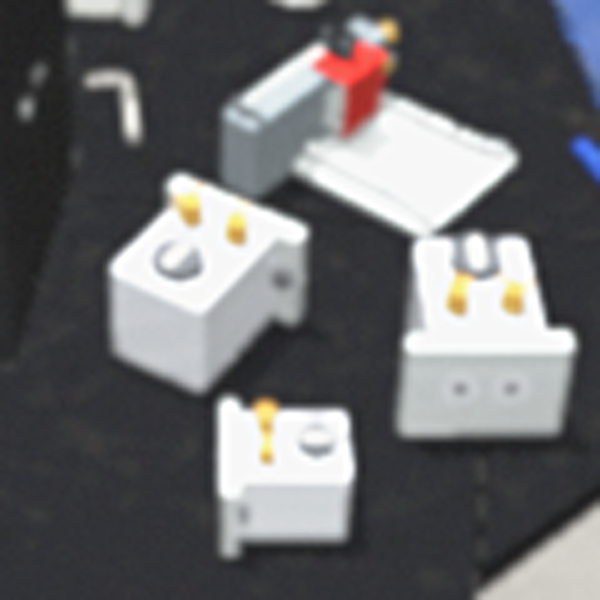

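Only C (crop (92,215), full image (253,219)) comes out at about 66 mm at its top height. A and B come out at about 93 mm. So C matches the 64 mm valve block, and both crops confirm it is the small one. Next I fit planar poses (x, y, yaw) from the corners I picked in both views.

```bash
cat > fit.py <<'E'
from h import *
from scipy.optimize import least_squares
def world(p,L):
    c,s=np.cos(p[2]),np.sin(p[2]); L=np.asarray(L,float)/1000
    return np.stack([p[0]+c*L[...,0]-s*L[...,1],p[1]+s*L[...,0]+c*L[...,1],L[...,2]],-1)
def fit(obs,p0):
    fn=lambda p:np.concatenate([(proj(c,world(p,L))-px).ravel() for c,L,px in obs])
    r=least_squares(fn,p0,loss="soft_l1"); return r.x,r.fun.reshape(-1,2)
E
python3 - <<'E'
from fit import *
ct,cs=cams.capture("top"),cams.capture("side")
T=lambda a:(np.array(a)+.5)/4-.5+[230,165]
S=lambda a:(np.array(a)+.5)/5-.5+[270,165]
Mt=[(-105,50,8),(-105,-50,8),(26,92,60),(26,-48,60),(4,0,85)]
mt=T([(461,335),(597,430),(529,117),(722,240),(640,228)])
Ms=[(-105,50,8),(-105,-50,8),(0,92,60),(26,92,60),(0,92,0)]
ms=S([(432,234),(518,155),(268,130),(223,110),(255,197)])
p,r=fit([(ct,Mt,mt),(cs,Ms,ms)],[.5,-.25,-.56]);print("man",p,np.degrees(p[2]));print(r.round(1).tolist())
Vt=[(32,32,48),(32,-32,48),(-32,-22,48),(-32,22,48),(-16,0,54)]
vt=T([(33,170),(144,157),(138,268),(61,276),(94,243)])
Vs=[(32,32,48),(-32,22,48),(-32,22,0),(24,32,0),(-32,-22,48)]
vs=S([(222,493),(349,486),(347,543),(240,553),(350,412)])
Vs[0]=(32,32,48)
q,r=fit([(ct,Vt,vt),(cs,Vs,vs)],[.48,.05,.14]);print("blk",q,np.degrees(q[2]));print(r.round(1).tolist())
np.save("poses.npy",[p,q])
def cmd(target,yaw):  # tool pointing down, tool y axis along world yaw+90 (or flipped)
    s=readout.state();R=s["tool_rot"];d=R.T@(np.array(target)-s["position"])/.4
    cur=np.arctan2(R[1,1],R[0,1]); e=(yaw+np.pi/2-cur+np.pi/2)%np.pi-np.pi/2
    return d.round(3),"wz",round(-e/2/np.pi,4)
g=world(p,[4,0,75]);print("grip",g,cmd([g[0],g[1],.18],p[2]))
print(readout.state()["contact_force"],readout.state()["qpos"])
E
```

```text
man [ 0.4784762  -0.27022905 -0.55143383] -31.594831266092818
[[0.2, 1.1], [0.1, -0.3], [-0.8, 0.4], [0.2, 1.8], [0.0, 1.0], [-0.9, -0.9], [-0.8, -0.4], [-2.8, -0.5], [-0.3, 0.2], [-0.6, 1.1]]
blk [0.48106281 0.05425112 0.13410411] 7.683599285101876
[[0.3, 0.4], [-1.1, 0.9], [-1.3, -0.1], [-0.2, -0.2], [-0.3, 0.4], [0.2, -0.8], [0.2, -2.2], [-0.4, -1.1], [-0.5, -0.2], [-0.9, -0.1]]
grip [ 0.4818833  -0.27232469  0.075     ] (array([ 0.978, -0.77 ,  0.085]), 'wz', np.float64(0.131))
[ 0.14487977 -0.34317597 -0.52327867] [-1.33229980e+00  3.79120567e-01  1.73437141e+00  5.14739767e-06
  1.02849327e+00 -3.32964227e-02]
```

```bash
cat > cmd.py <<'E'
import sys
from fit import *
p,q=np.load("poses.npy")
def cmd(target,yaw):
    s=readout.state();R=s["tool_rot"];d=R.T@(np.array(target)-s["position"])/.4
    cur=np.arctan2(R[1,1],R[0,1]); e=(yaw+np.pi/2-cur+np.pi/2)%np.pi-np.pi/2
    print("t",round(s["t"],2),"d",d.round(4),"wz",round(-e/2/np.pi,4),"pos",s["position"].round(4),"F",s["contact_force"].round(1),"w",round(s["width"],4),"tilt",np.degrees(R[:2,2]).round(2))
if __name__=="__main__":   # frame m/v, local x y mm, z world mm
    a=p if sys.argv[1]=="m" else q
    L=[float(v) for v in sys.argv[2:5]]
    cmd(world(a,L),a[2])
E
A='{"tx":0.978,"ty":-0.77,"tz":0.085,"wz":0.131,"jaw":0.5}'
python3 -m handwheel '[{"tx":0.978,"ty":-0.77,"tz":0.085,"wz":0.131,"jaw":0.5},{"tx":0.978,"ty":-0.77,"tz":0.085,"wz":0.131,"jaw":0.5},{"tx":0.978,"ty":-0.77,"tz":0.085,"wz":0.131,"jaw":0.5},{"tx":0.978,"ty":-0.77,"tz":0.085,"wz":0.131,"jaw":0.5},{"tx":0.978,"ty":-0.77,"tz":0.085,"wz":0.131,"jaw":0.5}]'
python3 cmd.py m 4 0 130
```

```text
t 0.3 d [ 0.9777 -0.7704  0.2096] wz 0.131 pos [ 0.1879 -0.6742  0.2137] F [ 0.1 -0.3 -0.5] w 0.0912 tilt [-0.01  0.02]invalid input
```

```bash
python3 -m handwheel '[{"tx":0.978,"ty":-0.77,"tz":0.085,"wx":0,"wy":0,"wz":0.131,"jaw":0.5},{"tx":0.978,"ty":-0.77,"tz":0.085,"wx":0,"wy":0,"wz":0.131,"jaw":0.5},{"tx":0.978,"ty":-0.77,"tz":0.085,"wx":0,"wy":0,"wz":0.131,"jaw":0.5},{"tx":0.978,"ty":-0.77,"tz":0.085,"wx":0,"wy":0,"wz":0.131,"jaw":0.5},{"tx":0.978,"ty":-0.77,"tz":0.085,"wx":0,"wy":0,"wz":0.131,"jaw":0.5}]' 20
python3 cmd.py m 4 0 130
```

```text
t: 0.92
position: [0.3717, -0.4231, 0.1929]
tool_rot: [[0.849, -0.528, 0.0], [-0.528, -0.849, -0.0], [0.0, 0.0, -1.0]]
contact_force: [0.6, -0.2, 0.5]
width: 0.0467
gripper_force: 0.0
t 0.93 d [ 0.0349 -0.4656  0.1572] wz -0.0007 pos [ 0.3717 -0.4231  0.1929] F [ 0.6 -0.2  0.5] w 0.0467 tilt [ 0.02 -0.02]
```

```bash
python3 -m handwheel '[{"tx":0.035,"ty":-0.465,"tz":0.08,"wx":0,"wy":0,"wz":-0.0007,"jaw":0.5},{"tx":0.035,"ty":-0.465,"tz":0.08,"wx":0,"wy":0,"wz":-0.0007,"jaw":0.5},{"tx":0.035,"ty":-0.465,"tz":0.08,"wx":0,"wy":0,"wz":-0.0007,"jaw":0.5},{"tx":0.035,"ty":-0.465,"tz":0.157,"wx":0,"wy":0,"wz":-0.0007,"jaw":0.5},{"tx":0.035,"ty":-0.465,"tz":0.157,"wx":0,"wy":0,"wz":-0.0007,"jaw":0.5}]'
python3 cmd.py m 4 0 71; python3 - <<'E'
from h import *
s=cams.capture("side")["frame"][150:270,260:400]
t=cams.capture("top")["frame"][160:280,310:450]
cv2.imwrite("pics/a.png",cv2.resize(np.vstack([s,t])[:, :],None,fx=2.5,fy=2.5,interpolation=cv2.INTER_CUBIC))
E
```

```text
t: 1.55
position: [0.4793, -0.2724, 0.1284]
tool_rot: [[0.855, -0.519, -0.003], [-0.519, -0.855, 0.002], [-0.004, -0.0, -1.0]]
contact_force: [-1.0, -0.3, 0.3]
width: 0.0457
gripper_force: 0.0
t 1.55 d [ 0.0059 -0.0035  0.1436] wz 0.0009 pos [ 0.4793 -0.2724  0.1284] F [-1.  -0.3  0.3] w 0.0457 tilt [-0.17  0.11]
```

View pics/a.png

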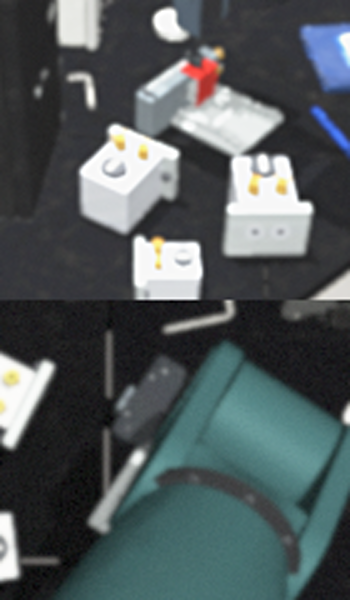

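The side view shows the fingers above the black grip (195,60 in the crop). The arm hides the top view. Lowering and closing.

```bash
python3 -m handwheel '[{"tx":0.004,"ty":-0.002,"tz":0.07,"wx":0,"wy":0,"wz":0,"jaw":0.5},{"tx":0.004,"ty":-0.002,"tz":0.142,"wx":0,"wy":0,"wz":0,"jaw":0.5},{"tx":0.004,"ty":-0.002,"tz":0.142,"wx":0,"wy":0,"wz":0,"jaw":1},{"tx":0.004,"ty":-0.002,"tz":0.142,"wx":0,"wy":0,"wz":0,"jaw":1},{"tx":0.004,"ty":-0.002,"tz":0.142,"wx":0,"wy":0,"wz":0,"jaw":1}]' 10
python3 -m handwheel '[{"tx":0,"ty":0,"tz":0,"wx":0,"wy":0,"wz":0,"jaw":1},{"tx":0,"ty":0,"tz":0,"wx":0,"wy":0,"wz":0,"jaw":1}]' 10
python3 cmd.py m 4 60 71
```

```text
t: 2.28
position: [0.4826, -0.2744, 0.0747]
tool_rot: [[0.854, -0.52, 0.002], [-0.52, -0.854, -0.001], [0.002, 0.0, -1.0]]
contact_force: [-0.1, 0.6, -1.2]
width: 0.018
gripper_force: 0.0
t: 2.52
position: [0.4834, -0.2731, 0.0745]
tool_rot: [[0.854, -0.521, 0.003], [-0.521, -0.854, 0.001], [0.002, -0.002, -1.0]]
contact_force: [8.0, 14.1, 7.6]
width: 0.0121
gripper_force: 10.0
t 2.52 d [-0.0037 -0.1498  0.0091] wz 0.0005 pos [ 0.4834 -0.2731  0.0745] F [ 8.  14.1  7.6] w 0.0121 tilt [0.15 0.04]
```

```bash
python3 -m handwheel '[{"tx":0,"ty":-0.03,"tz":0,"wx":0,"wy":0,"wz":0,"jaw":1},{"tx":0,"ty":-0.06,"tz":0,"wx":0,"wy":0,"wz":0,"jaw":1},{"tx":0,"ty":-0.09,"tz":0,"wx":0,"wy":0,"wz":0,"jaw":1},{"tx":0,"ty":-0.12,"tz":0,"wx":0,"wy":0,"wz":0,"jaw":1},{"tx":0,"ty":-0.14,"tz":0,"wx":0,"wy":0,"wz":0,"jaw":1}]'
python3 cmd.py m 4 60 71
```

```text
t: 3.15
position: [0.5131, -0.2263, 0.0745]
tool_rot: [[0.854, -0.52, 0.004], [-0.52, -0.854, -0.002], [0.004, -0.0, -1.0]]
contact_force: [4.4, -5.6, 3.9]
width: 0.012
gripper_force: 10.0
t 3.15 d [-0.0062 -0.0113  0.0088] wz 0.0008 pos [ 0.5131 -0.2263  0.0745] F [ 4.4 -5.6  3.9] w 0.012 tilt [ 0.21 -0.11]
```

```bash
python3 -m handwheel '[{"tx":0,"ty":-0.006,"tz":0,"wx":0,"wy":0,"wz":0,"jaw":1},{"tx":0,"ty":-0.011,"tz":0,"wx":0,"wy":0,"wz":0,"jaw":1},{"tx":0,"ty":-0.011,"tz":0,"wx":0,"wy":0,"wz":0,"jaw":1}]'
python3 cmd.py m 4 60 71
python3 -m handwheel '[{"tx":0,"ty":-0.003,"tz":0,"wx":0,"wy":0,"wz":0,"jaw":1},{"tx":0,"ty":-0.005,"tz":0,"wx":0,"wy":0,"wz":0,"jaw":1},{"tx":0,"ty":-0.005,"tz":0,"wx":0,"wy":0,"wz":0,"jaw":1}]'
python3 cmd.py m 4 60 71
```

```text
t: 3.52
position: [0.5154, -0.2228, 0.0746]
tool_rot: [[0.854, -0.52, 0.004], [-0.52, -0.854, -0.002], [0.004, -0.0, -1.0]]
contact_force: [5.7, -1.7, 4.6]
width: 0.0118
gripper_force: 10.0
t 3.52 d [-0.0065 -0.0006  0.0089] wz 0.0007 pos [ 0.5154 -0.2228  0.0746] F [ 5.7 -1.7  4.6] w 0.0118 tilt [ 0.23 -0.1 ]
t: 3.9
position: [0.516, -0.2218, 0.0745]
tool_rot: [[0.854, -0.52, 0.003], [-0.52, -0.854, -0.003], [0.004, 0.001, -1.0]]
contact_force: [1.0, -10.8, 5.0]
width: 0.0119
gripper_force: 10.0
t 3.9 d [-0.0065  0.0022  0.0088] wz 0.0008 pos [ 0.516  -0.2218  0.0745] F [  1.  -10.8   5. ] w 0.0119 tilt [ 0.18 -0.16]
```

The shutter is at its end stop: 60.8 mm of travel and the force is rising. Release, rise and go over to the block.

```bash
python3 -m handwheel '[{"tx":0,"ty":0,"tz":0,"wx":0,"wy":0,"wz":0,"jaw":0.6},{"tx":0,"ty":0,"tz":0,"wx":0,"wy":0,"wz":0,"jaw":0.6},{"tx":0,"ty":0,"tz":-0.1,"wx":0,"wy":0,"wz":0,"jaw":0.5},{"tx":0,"ty":0,"tz":-0.25,"wx":0,"wy":0,"wz":0,"jaw":0},{"tx":0,"ty":0,"tz":-0.25,"wx":0,"wy":0,"wz":0,"jaw":0}]'
python3 cmd.py v -12 0 150
```

```text
t: 4.53
position: [0.5165, -0.2212, 0.1775]
tool_rot: [[0.854, -0.52, 0.006], [-0.52, -0.854, -0.003], [0.006, -0.001, -1.0]]
contact_force: [-0.4, -0.7, 0.2]
width: 0.0592
gripper_force: 0.0
t 4.53 d [-0.4574 -0.5232  0.0661] wz -0.1084 pos [ 0.5165 -0.2212  0.1775] F [-0.4 -0.7  0.2] w 0.0592 tilt [ 0.34 -0.15]
```

```bash
python3 -m handwheel '[{"tx":-0.457,"ty":-0.523,"tz":0.066,"wx":0,"wy":0,"wz":-0.1084,"jaw":0.25},{"tx":-0.457,"ty":-0.523,"tz":0.066,"wx":0,"wy":0,"wz":-0.1084,"jaw":0.25},{"tx":-0.457,"ty":-0.523,"tz":0.066,"wx":0,"wy":0,"wz":-0.1084,"jaw":0.25},{"tx":-0.457,"ty":-0.523,"tz":0.066,"wx":0,"wy":0,"wz":-0.1084,"jaw":0.25},{"tx":-0.457,"ty":-0.523,"tz":0.066,"wx":0,"wy":0,"wz":-0.1084,"jaw":0.25}]'
python3 -m handwheel '[{"tx":0,"ty":0,"tz":0,"wx":0,"wy":0,"wz":0,"jaw":0.25}]'
python3 cmd.py v -12 0 15
```

```text
t: 5.15
position: [0.4653, 0.0558, 0.1459]
tool_rot: [[0.99, 0.138, -0.002], [0.138, -0.99, 0.0], [-0.002, -0.0, -1.0]]
contact_force: [-0.3, -0.4, -0.5]
width: 0.0684
gripper_force: 0.0
t: 5.28
position: [0.4659, 0.0549, 0.146]
tool_rot: [[0.991, 0.137, -0.002], [0.137, -0.991, 0.0], [-0.002, -0.0, -1.0]]
contact_force: [1.0, -0.4, -0.2]
width: 0.0687
gripper_force: 0.0
t 5.28 d [0.0079 0.0069 0.3275] wz 0.0005 pos [0.4659 0.0549 0.146 ] F [ 1.  -0.4 -0.2] w 0.0687 tilt [-0.1  0. ]
```

```bash
python3 -m handwheel '[{"tx":0.008,"ty":0.007,"tz":0.1,"wx":0,"wy":0,"wz":0,"jaw":0.25},{"tx":0.008,"ty":0.007,"tz":0.22,"wx":0,"wy":0,"wz":0,"jaw":0.25},{"tx":0.008,"ty":0.007,"tz":0.325,"wx":0,"wy":0,"wz":0,"jaw":0.25},{"tx":0.008,"ty":0.007,"tz":0.325,"wx":0,"wy":0,"wz":0,"jaw":0.25}]'
python3 cmd.py v -12 0 15; python3 - <<'E'
from h import *
s=cams.capture("side")["frame"][210:310,270:390]
cv2.imwrite("pics/b.png",cv2.resize(s,None,fx=5,fy=5,interpolation=cv2.INTER_CUBIC))
E
```

```text
t: 5.78
position: [0.4683, 0.0502, 0.0145]
tool_rot: [[0.991, 0.133, -0.006], [0.133, -0.991, -0.0], [-0.006, -0.0, -1.0]]
contact_force: [-0.4, -0.2, 0.1]
width: 0.0684
gripper_force: 0.0
t 5.78 d [ 0.003  -0.0058 -0.0014] wz -0.0001 pos [0.4683 0.0502 0.0145] F [-0.4 -0.2  0.1] w 0.0684 tilt [-0.35 -0.02]
```

View pics/b.png

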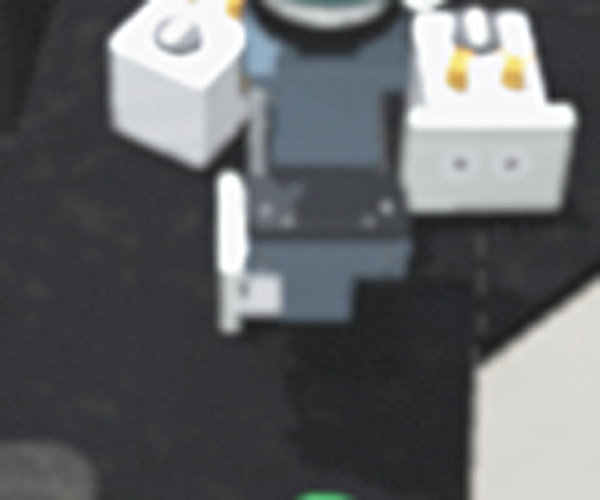

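The finger covers the body's side (about 315,290 in the crop), behind the flange and clear of the neighbouring blocks. Closing.

```bash
python3 -m handwheel '[{"tx":0,"ty":0,"tz":0,"wx":0,"wy":0,"wz":0,"jaw":0.7},{"tx":0,"ty":0,"tz":0,"wx":0,"wy":0,"wz":0,"jaw":0.8},{"tx":0,"ty":0,"tz":0,"wx":0,"wy":0,"wz":0,"jaw":1},{"tx":0,"ty":0,"tz":0,"wx":0,"wy":0,"wz":0,"jaw":1}]' 40
python3 -m handwheel '[{"tx":0,"ty":0,"tz":-0.1,"wx":0,"wy":0,"wz":0,"jaw":1},{"tx":0,"ty":0,"tz":-0.25,"wx":0,"wy":0,"wz":0,"jaw":1},{"tx":0,"ty":0,"tz":-0.27,"wx":0,"wy":0,"wz":0,"jaw":1},{"tx":0,"ty":0,"tz":-0.27,"wx":0,"wy":0,"wz":0,"jaw":1}]' 40
python3 - <<'E'
from h import *
s=cams.capture("side")["frame"][130:290,250:410]
cv2.imwrite("pics/c.png",cv2.resize(s,None,fx=3.7,fy=3.7,interpolation=cv2.INTER_CUBIC))
E
python3 cmd.py m -74 0 120
```

```text
t: 6.32
position: [0.4715, 0.0511, 0.018]
tool_rot: [[0.991, 0.134, 0.002], [0.134, -0.991, 0.0], [0.002, 0.0, -1.0]]
contact_force: [-2.6, 0.5, 14.9]
width: 0.0441
gripper_force: 40.0
t: 6.82
position: [0.4705, 0.051, 0.125]
tool_rot: [[0.991, 0.134, 0.001], [0.134, -0.991, 0.0], [0.001, 0.0, -1.0]]
contact_force: [-0.7, 0.2, -4.4]
width: 0.0438
gripper_force: 40.0
t 6.88 d [-0.2293  0.6814  0.0101] wz 0.1091 pos [0.4699 0.0509 0.124 ] F [-0.  -1.1 -5.8] w 0.0442 tilt [-0.06 -0.  ]
```

View pics/c.png

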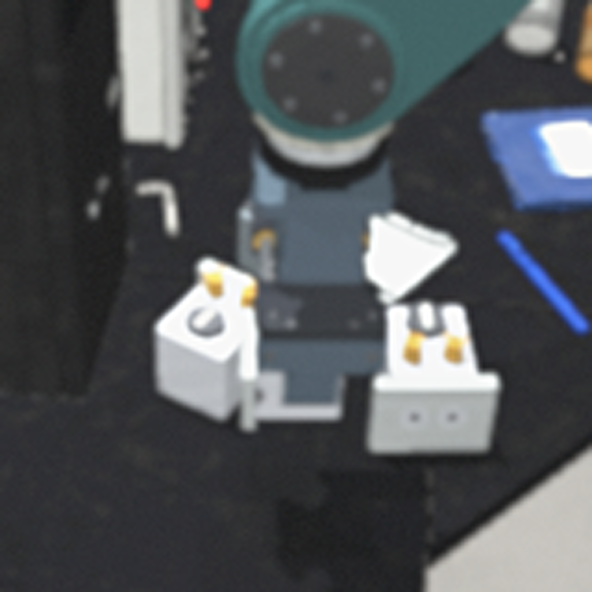

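The block is held level and lifted. The shutter's travel direction suggests a yaw of about -32.3°, so I update the manifold pose with it.

```bash
python3 - <<'E'
import numpy as np
P=np.load("poses.npy");y=np.radians(-32.2);c,s=np.cos(y),np.sin(y)
o=np.array([.4997,-.24745])-np.array([[c,-s],[s,c]])@[.0061,.0303]
print(P[0],o);P[0]=[*o,y];np.save("poses.npy",P)
E
python3 cmd.py m -112 0 125
```

```text
[ 0.4784762  -0.27022905 -0.55143383] [ 0.47839207 -0.26983911]
t 6.88 d [-0.301   0.618  -0.0023] wz 0.1108 pos [0.4699 0.0509 0.124 ] F [-0.  -1.1 -5.8] w 0.0442 tilt [-0.06 -0.  ]
```

```bash
python3 -m handwheel '[{"tx":-0.1,"ty":0.1,"tz":-0.07,"wx":0,"wy":0,"wz":0.02,"jaw":1},{"tx":-0.3,"ty":0.618,"tz":-0.07,"wx":0,"wy":0,"wz":0.111,"jaw":1},{"tx":-0.3,"ty":0.618,"tz":-0.07,"wx":0,"wy":0,"wz":0.111,"jaw":1},{"tx":-0.3,"ty":0.618,"tz":-0.07,"wx":0,"wy":0,"wz":0.111,"jaw":1},{"tx":-0.3,"ty":0.618,"tz":-0.07,"wx":0,"wy":0,"wz":0.111,"jaw":1}]' 40
python3 cmd.py m -112 0 65
python3 -m handwheel '[{"tx":0,"ty":0,"tz":0,"wx":0,"wy":0,"wz":0,"jaw":1}]' 40
python3 cmd.py m -112 0 65
```

```text
t: 7.5
position: [0.383, -0.2119, 0.1511]
tool_rot: [[0.843, -0.538, -0.002], [-0.538, -0.843, 0.001], [-0.003, 0.0, -1.0]]
contact_force: [0.9, -0.7, -4.2]
width: 0.0439
gripper_force: 40.0
t 7.5 d [-0.0003 -0.0045  0.2153] wz -0.001 pos [ 0.383  -0.2119  0.1511] F [ 0.9 -0.7 -4.2] w 0.0439 tilt [-0.14  0.08]
t: 7.62
position: [0.3833, -0.2114, 0.1511]
tool_rot: [[0.844, -0.537, -0.003], [-0.537, -0.844, 0.001], [-0.003, 0.0, -1.0]]
contact_force: [-0.4, 1.0, -3.1]
width: 0.0437
gripper_force: 40.0
t 7.62 d [-0.0004 -0.003   0.2152] wz -0.0007 pos [ 0.3833 -0.2114  0.1511] F [-0.4  1.  -3.1] w 0.0437 tilt [-0.15  0.08]
```

```bash
python3 -m handwheel '[{"tx":0,"ty":-0.003,"tz":0.12,"wx":0,"wy":0,"wz":-0.0007,"jaw":1},{"tx":0,"ty":-0.003,"tz":0.24,"wx":0,"wy":0,"wz":-0.0007,"jaw":1},{"tx":0,"ty":-0.003,"tz":0.275,"wx":0,"wy":0,"wz":-0.0007,"jaw":1},{"tx":0,"ty":-0.003,"tz":0.275,"wx":0,"wy":0,"wz":-0.0007,"jaw":1}]' 40
python3 cmd.py m -112 0 24; python3 - <<'E'
from h import *
s=cams.capture("side")["frame"][150:250,290:400];t=cams.capture("top")["frame"][180:280,320:430]
cv2.imwrite("pics/d.png",cv2.resize(np.hstack([s,t]),None,fx=3.6,fy=3.6,interpolation=cv2.INTER_CUBIC))
E
```

```text
t: 8.12
position: [0.3849, -0.2083, 0.0422]
tool_rot: [[0.848, -0.53, -0.002], [-0.53, -0.848, 0.001], [-0.003, 0.0, -1.0]]
contact_force: [0.4, -0.1, -3.7]
width: 0.0439
gripper_force: 40.0
t 8.12 d [-0.0002  0.0057  0.0455] wz 0.0006 pos [ 0.3849 -0.2083  0.0422] F [ 0.4 -0.1 -3.7] w 0.0439 tilt [-0.13  0.08]
```

View pics/d.png

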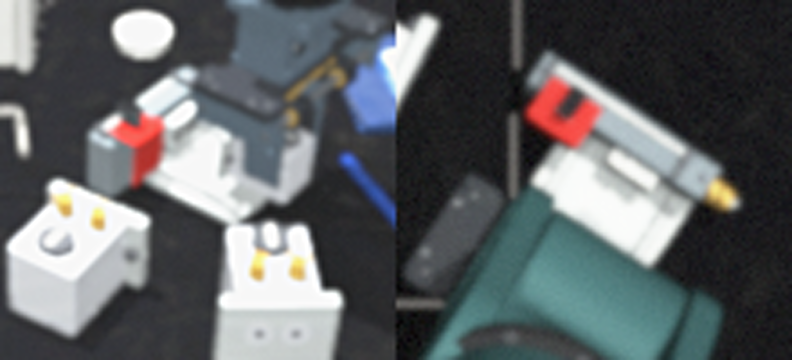

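The shutter is open at the left end (562,112) and the block hangs over the deck between the rails. Descending slowly.

```bash
python3 -m handwheel '[{"tx":0,"ty":0.0045,"tz":0.01,"wx":0,"wy":0,"wz":0.0006,"jaw":1},{"tx":0,"ty":0.0045,"tz":0.02,"wx":0,"wy":0,"wz":0.0006,"jaw":1},{"tx":0,"ty":0.0045,"tz":0.025,"wx":0,"wy":0,"wz":0.0006,"jaw":1},{"tx":0,"ty":0.0045,"tz":0.025,"wx":0,"wy":0,"wz":0.0006,"jaw":1}]' 40
python3 cmd.py m -112 0 24
```

```text
t: 8.72
position: [0.3844, -0.2106, 0.0328]
tool_rot: [[0.846, -0.533, -0.0], [-0.533, -0.846, 0.0], [-0.0, -0.0, -1.0]]
contact_force: [-0.1, -0.3, -3.5]
width: 0.0437
gripper_force: 40.0
t 8.72 d [-0.0022  0.0002  0.0219] wz -0.0001 pos [ 0.3844 -0.2106  0.0328] F [-0.1 -0.3 -3.5] w 0.0437 tilt [-0.01  0.  ]
```

```bash
python3 -m handwheel '[{"tx":0,"ty":0,"tz":0.005,"wx":0,"wy":0,"wz":0,"jaw":1},{"tx":0,"ty":0,"tz":0.01,"wx":0,"wy":0,"wz":0,"jaw":1},{"tx":0,"ty":0,"tz":0.01,"wx":0,"wy":0,"wz":0,"jaw":1}]' 40
python3 cmd.py m -112 0 24
python3 -m handwheel '[{"tx":0,"ty":0,"tz":0.004,"wx":0,"wy":0,"wz":0,"jaw":1},{"tx":0,"ty":0,"tz":0.006,"wx":0,"wy":0,"wz":0,"jaw":1},{"tx":0,"ty":0,"tz":0.006,"wx":0,"wy":0,"wz":0,"jaw":1}]' 40
```

```text
t: 9.1
position: [0.3844, -0.2105, 0.0287]
tool_rot: [[0.846, -0.533, -0.0], [-0.533, -0.846, 0.0], [-0.0, -0.0, -1.0]]
contact_force: [0.6, 0.5, -4.1]
width: 0.0438
gripper_force: 40.0
t 9.1 d [-0.0021  0.0002  0.0116] wz -0.0001 pos [ 0.3844 -0.2105  0.0287] F [ 0.6  0.5 -4.1] w 0.0438 tilt [-0.01  0.01]
t: 9.48
position: [0.3844, -0.2105, 0.0263]
tool_rot: [[0.846, -0.533, -0.0], [-0.533, -0.846, 0.0], [-0.0, -0.0, -1.0]]
contact_force: [-0.5, 0.4, -3.4]
width: 0.0439
gripper_force: 40.0
```

```bash
for i in 1 2; do python3 -m handwheel '[{"tx":0,"ty":0,"tz":0.0025,"wx":0,"wy":0,"wz":0,"jaw":1},{"tx":0,"ty":0,"tz":0.0025,"wx":0,"wy":0,"wz":0,"jaw":1}]' 40; done
```

```text
t: 9.72
position: [0.3845, -0.2106, 0.026]
tool_rot: [[0.846, -0.533, -0.0], [-0.533, -0.846, 0.0], [-0.0, 0.0, -1.0]]
contact_force: [-5.8, 4.3, 17.8]
width: 0.0439
gripper_force: 40.0
t: 9.98
position: [0.3846, -0.2106, 0.0256]
tool_rot: [[0.846, -0.533, -0.0], [-0.533, -0.846, 0.0], [-0.0, 0.0, -1.0]]
contact_force: [-11.0, 6.8, 38.8]
width: 0.0435
gripper_force: 40.0
```

```bash
python3 -m handwheel '[{"tx":0,"ty":0,"tz":-0.007,"wx":0,"wy":0,"wz":0,"jaw":1},{"tx":0,"ty":0,"tz":-0.007,"wx":0,"wy":0,"wz":0,"jaw":1},{"tx":0.02,"ty":0,"tz":-0.007,"wx":0,"wy":0,"wz":0,"jaw":1},{"tx":0.04,"ty":0,"tz":-0.007,"wx":0,"wy":0,"wz":0,"jaw":1},{"tx":0.04,"ty":0,"tz":-0.007,"wx":0,"wy":0,"wz":0,"jaw":1}]' 40;python3 cmd.py m -66 0 27
```

```text
t: 10.6
position: [0.3988, -0.2196, 0.0272]
tool_rot: [[0.846, -0.533, 0.0], [-0.533, -0.846, -0.0], [0.001, -0.0, -1.0]]
contact_force: [-0.9, 0.6, -4.8]
width: 0.0441
gripper_force: 40.0
t 10.6 d [0.0703 0.0001 0.0005] wz -0.0001 pos [ 0.3988 -0.2196  0.0272] F [-0.9  0.6 -4.8] w 0.0441 tilt [ 0.03 -0.02]
```

```bash
python3 -m handwheel '[{"tx":0.02,"ty":0,"tz":0,"wx":0,"wy":0,"wz":0,"jaw":1},{"tx":0.04,"ty":0,"tz":0,"wx":0,"wy":0,"wz":0,"jaw":1},{"tx":0.055,"ty":0,"tz":0,"wx":0,"wy":0,"wz":0,"jaw":1},{"tx":0.065,"ty":0,"tz":0,"wx":0,"wy":0,"wz":0,"jaw":1},{"tx":0.065,"ty":0,"tz":0,"wx":0,"wy":0,"wz":0,"jaw":1}]' 40;python3 cmd.py m -66 0 27
```

```text
t: 11.22
position: [0.4202, -0.2331, 0.0272]
tool_rot: [[0.846, -0.533, 0.0], [-0.533, -0.846, -0.0], [0.0, -0.0, -1.0]]
contact_force: [-1.0, -0.3, -4.4]
width: 0.0438
gripper_force: 40.0
t 11.22 d [0.0071 0.0002 0.0005] wz -0.0001 pos [ 0.4202 -0.2331  0.0272] F [-1.  -0.3 -4.4] w 0.0438 tilt [ 0.01 -0.  ]
```

```bash
python3 -m handwheel '[{"tx":0.01,"ty":0,"tz":0,"wx":0,"wy":0,"wz":0,"jaw":1},{"tx":0.02,"ty":0,"tz":0,"wx":0,"wy":0,"wz":0,"jaw":1},{"tx":0.02,"ty":0,"tz":0,"wx":0,"wy":0,"wz":0,"jaw":1}]' 40 | grep -E "pos|cont"
for i in 1 2 ; do python3 -m handwheel '[{"tx":0.003,"ty":0,"tz":0,"wx":0,"wy":0,"wz":0,"jaw":1},{"tx":0.005,"ty":0,"tz":0,"wx":0,"wy":0,"wz":0,"jaw":1},{"tx":0.005,"ty":0,"tz":0,"wx":0,"wy":0,"wz":0,"jaw":1}]' 40 | grep -E "pos|cont"; done; python3 cmd.py m -56 0 27
```

```text
position: [0.4271, -0.2375, 0.0273]
contact_force: [0.4, 0.5, -3.9]
position: [0.4284, -0.2383, 0.0272]
contact_force: [0.4, -0.4, -3.8]
position: [0.4302, -0.2394, 0.0272]
contact_force: [0.3, 0.6, -3.9]
t 12.35 d [0.0025 0.0002 0.0005] wz -0.0001 pos [ 0.4302 -0.2394  0.0272] F [ 0.3  0.6 -3.9] w 0.0439 tilt [ 0. -0.]
```

```bash
for i in 1 2 3 ; do python3 -m handwheel '[{"tx":0.002,"ty":0,"tz":0,"wx":0,"wy":0,"wz":0,"jaw":1},{"tx":0.0035,"ty":0,"tz":0,"wx":0,"wy":0,"wz":0,"jaw":1},{"tx":0.0035,"ty":0,"tz":0,"wx":0,"wy":0,"wz":0,"jaw":1}]' 40 | grep -E "pos|cont"; done; python3 cmd.py m -56 0 27
```

```text
position: [0.4314, -0.2401, 0.0272]
contact_force: [0.3, 0.3, -3.7]
position: [0.4321, -0.2406, 0.0271]
contact_force: [-3.9, 1.9, -2.6]
position: [0.4333, -0.2414, 0.0271]
contact_force: [-4.3, 3.5, -2.1]
t 13.47 d [-0.0066  0.0002  0.0001] wz -0.0001 pos [ 0.4333 -0.2414  0.0271] F [-4.3  3.5 -2.1] w 0.0443 tilt [-0.05  0.03]
```

```bash
for i in 1 2 ; do python3 -m handwheel '[{"tx":0.002,"ty":0,"tz":0,"wx":0,"wy":0,"wz":0,"jaw":1},{"tx":0.004,"ty":0,"tz":0,"wx":0,"wy":0,"wz":0,"jaw":1},{"tx":0.004,"ty":0,"tz":0,"wx":0,"wy":0,"wz":0,"jaw":1}]' 40 | grep -E "pos|cont"; done; python3 - <<'E'
from h import *
for i in range(8):
    c=cams.capture("side");s=readout.state();F=s["contact_force"];R=s["tool_rot"];print((R.T@F).round(1),s["position"].round(4))
a=c["frame"][140:240,300:410];t=cams.capture("top")["frame"][180:280,320:430]
cv2.imwrite("pics/e.png",cv2.resize(np.hstack([a,t]),None,fx=3.6,fy=3.6,interpolation=cv2.INTER_CUBIC))
E
```

```text
position: [0.4343, -0.242, 0.027]
contact_force: [-6.4, 4.2, -1.2]
position: [0.4353, -0.2426, 0.0269]
contact_force: [-8.2, 5.2, -0.4]
[-9.9 -0.7  0.9] [ 0.4353 -0.2427  0.0269]
[-9.5  1.1  0.6] [ 0.4353 -0.2426  0.0269]
[-9.  -0.3  0.2] [ 0.4353 -0.2427  0.0269]
[-8.5  0.2 -0.1] [ 0.4353 -0.2427  0.0269]
[-9.3  0.1 -0.4] [ 0.4353 -0.2426  0.0269]
[-9.1 -0.6  1.2] [ 0.4353 -0.2426  0.0269]
[-9.2 -0.3 -0.4] [ 0.4353 -0.2426  0.0269]
[-9.6 -0.5 -0.3] [ 0.4353 -0.2426  0.0269]
```

View pics/e.png

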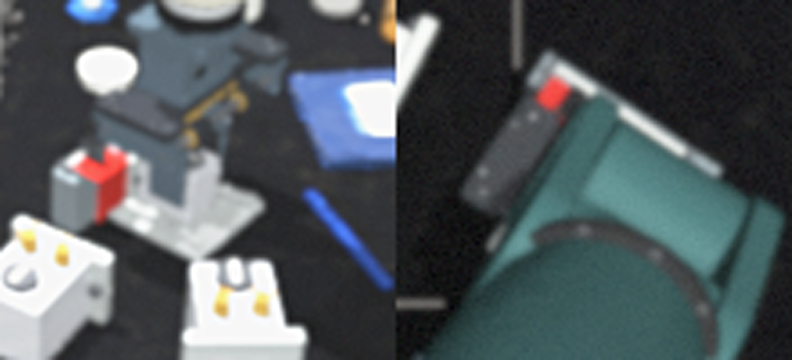

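The force is steady at about 9.3 N, and its rise matches the 3 N + 1.5 N/mm spring, so it is the seal plate I'm pressing. The shutter is still open (red at 553,95 in the crop). Holding, then handing in.

```bash
for i in 1 2 3 4; do python3 -m handwheel '[{"tx":0.0005,"ty":0,"tz":0,"wx":0,"wy":0,"wz":0,"jaw":1},{"tx":0.0005,"ty":0,"tz":0,"wx":0,"wy":0,"wz":0,"jaw":1},{"tx":0.0005,"ty":0,"tz":0,"wx":0,"wy":0,"wz":0,"jaw":1},{"tx":0.0005,"ty":0,"tz":0,"wx":0,"wy":0,"wz":0,"jaw":1},{"tx":0.0005,"ty":0,"tz":0,"wx":0,"wy":0,"wz":0,"jaw":1}]' 40 | grep -E "t:|pos|cont|gripper"; done
python3 -c "
from rig import ctrl,readout
s=readout.state();F=s['tool_rot'].T@s['contact_force'];print(F)
if 8<-F[0]<13: print(ctrl.sign_off())"
```

```text
t: 15.3
position: [0.4354, -0.2427, 0.0268]
tool_rot: [[0.846, -0.534, -0.002], [-0.534, -0.846, 0.001], [-0.003, -0.0, -1.0]]
contact_force: [-8.5, 4.5, 0.7]
gripper_force: 40.0
t: 15.92
position: [0.4356, -0.2428, 0.0268]
tool_rot: [[0.846, -0.534, -0.002], [-0.534, -0.846, 0.002], [-0.003, -0.0, -1.0]]
contact_force: [-8.8, 4.3, 1.3]
gripper_force: 40.0
t: 16.55
position: [0.4357, -0.2429, 0.0268]
tool_rot: [[0.846, -0.534, -0.002], [-0.534, -0.846, 0.002], [-0.003, -0.0, -1.0]]
contact_force: [-8.2, 5.5, 1.1]
gripper_force: 40.0
t: 17.18
position: [0.4358, -0.243, 0.0268]
tool_rot: [[0.846, -0.534, -0.003], [-0.534, -0.846, 0.002], [-0.003, -0.0, -1.0]]
contact_force: [-8.6, 5.0, 0.3]
gripper_force: 40.0
[-9.95893462  0.3331482  -0.30139883]
the job is handed in; nothing more can be done
None
```

I opened the shutter to its left end stop, set the valve block between the rails, and handed the job in at about 17 s, still holding the block on the seal plate with about 10 N. The sign-off returned no verdict.

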